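Find the output left switched on at a gel power supply and switch it off

TASK

One of the four push-on, push-off output keys on the gel power supply has been left latched down, and it must be off before any lead is plugged in. Find it by feel: working from the left-hand key to the right-hand key so that none is missed, tap all four lightly with the fingertips without clicking any of them over. Then gently press the one that is already latched right in and let go so that it springs up and all four stand fully raised; do not push any other key in, and do not pick up, tip or shift the jar, vial and beaker beside the supply.

Things in the scene. Friction and masses are not known exactly. Their poses are not given: they have to be found in the camera images.
- supply: Power supply for gel tanks, a white console 240 mm wide (y), 200 mm deep (x), heavy. Origin: centre of its underside; x to its rear, y to its left, z up. Grey panel sloping up to the rear at 10 degrees from 40 mm height at the front edge (x = -98 mm) with a row of four white keys 48 mm apart; outward normal (-0.174, 0, 0.985). A riser from x = 42 mm on stands 102 mm high.
- place_1 (a point): Fixed point on the supply: centre of the top of the key that stands far left (seen from the robot; the row runs along the supply's y) when that key is fully up. Key tops: 24.5 mm up the slope by 20 mm along the row. A raised key stands 13 mm proud of the panel, the black frame round it 3.5 mm.
- place_2 (a point): Fixed point on the supply: centre of the top of the key that stands second from the left (seen from the robot; the row runs along the supply's y) when that key is fully up. Key tops: 24.5 mm up the slope by 20 mm along the row. A raised key stands 13 mm proud of the panel, the black frame round it 3.5 mm.
- place_3 (a point): Fixed point on the supply: centre of the top of the key that stands third from the left (seen from the robot; the row runs along the supply's y) when that key is fully up. Key tops: 24.5 mm up the slope by 20 mm along the row. A raised key stands 13 mm proud of the panel, the black frame round it 3.5 mm.
- place_4 (a point): Fixed point on the supply: centre of the top of the key that stands far right (seen from the robot; the row runs along the supply's y) when that key is fully up. Key tops: 24.5 mm up the slope by 20 mm along the row. A raised key stands 13 mm proud of the panel, the black frame round it 3.5 mm.
- key_a_top (a point): Centre of the top face of one of the four identical keys; it sinks with the key. Which key stands at which of the places 1 to 4 differs from start to start.
- key_a (a joint): Depth of the key under key_a_top along its axis, m: 0 up, 0.008 bottom stop. Push-on, push-off. Spring 1.6 N at the top, 0.4 N more per mm, 4.8 N at the bottom, plus 0.04 N per mm/s. Pushed past about 6.5 mm (7.5 is sure) and let go it changes over: a raised key stays 3.7 mm down, a latched one comes up; pushed less, it goes back. A latched key gives only above 3 N.
- key_b_top (a point): Centre of the top face of one of the four identical keys; it sinks with the key. Which key stands at which of the places 1 to 4 differs from start to start.
- key_b (a joint): Depth of the key under key_b_top along its axis, m: 0 up, 0.008 bottom stop. Push-on, push-off. Spring 1.6 N at the top, 0.4 N more per mm, 4.8 N at the bottom, plus 0.04 N per mm/s. Pushed past about 6.5 mm (7.5 is sure) and let go it changes over: a raised key stays 3.7 mm down, a latched one comes up; pushed less, it goes back. A latched key gives only above 3 N.
- key_c_top (a point): Centre of the top face of one of the four identical keys; it sinks with the key. Which key stands at which of the places 1 to 4 differs from start to start.
- key_c (a joint): Depth of the key under key_c_top along its axis, m: 0 up, 0.008 bottom stop. Push-on, push-off. Spring 1.6 N at the top, 0.4 N more per mm, 4.8 N at the bottom, plus 0.04 N per mm/s. Pushed past about 6.5 mm (7.5 is sure) and let go it changes over: a raised key stays 3.7 mm down, a latched one comes up; pushed less, it goes back. A latched key gives only above 3 N.
- key_d_top (a point): Centre of the top face of one of the four identical keys; it sinks with the key. Which key stands at which of the places 1 to 4 differs from start to start.
- key_d (a joint): Depth of the key under key_d_top along its axis, m: 0 up, 0.008 bottom stop. Push-on, push-off. Spring 1.6 N at the top, 0.4 N more per mm, 4.8 N at the bottom, plus 0.04 N per mm/s. Pushed past about 6.5 mm (7.5 is sure) and let go it changes over: a raised key stays 3.7 mm down, a latched one comes up; pushed less, it goes back. A latched key gives only above 3 N.
- jar: Empty clear screw-cap jar, 48 mm across, 64 mm high, loose, standing left of the supply. Origin at the centre of its underside.
- stain_vial: Small amber vial with a dark red cap, 31 mm across, 60 mm high, loose, standing right of the supply near its front. Origin at the centre of its underside.
- small_beaker: Small clear beaker, 56 mm across, 66 mm high, loose, standing right of the supply further back. Origin at the centre of its underside.
There are look-alikes about, which are no part of the job. What is shaped like the stain_vial but green or yellow is not meant. Leave any green or turquoise look-alike of the jar alone.

How it is judged:
By the outcome, as a careful person would: the job done as asked, in the order asked, and still so for the second after the job is handed in, with the robot touching nothing.
It also fails if it takes over 48 s, if anything falls off the work surface, if the arm or the gripper's body presses on something with over 40 N, if the wrist force passes 120 N, or if a joint passes its speed limit or range.

ROBOT

A 7-joint arm with a two-finger parallel gripper is mounted at the origin on a cart in front of the work surface, level with it; the furniture and walls round the work are solid. World frame = base frame: x ahead of the robot, y to its left, z up, the work surface at z = 0. Lengths are in m, angles in rad, forces in N, time in s.
With the tool pointing down it reaches from about 0.425 to 0.95 m from the base axis. Payload 4.7 kg.
Tool frame: the origin (TCP) lies at the very end of the fingers, on their centre line; the grasp point (between the pads) lies 19 mm behind it; z points along the fingers, y is the line along which they close (so a half turn about z gives the same grasp; the last joint's range is limited). The gripper opens to 87 mm and grips with 3 to 60 N. Pads are 19 mm wide; open, the fingers measure 117 mm over their backs; the gripper's body (75 mm by 190 mm) begins 51 mm behind the grasp point.
Start: joints at [1.186, 0.469, -0.049, 1.532, 0.024, 1.141, -0.082], TCP at [0.235, -0.633, 0.223] pointing down, gripper open.
Joint ranges: [-2.59, 2.59], [-0.33, 1.99], [-1.39, 1.29], [0.1, 2.45], [-1.04, 4.18], [0.21, 1.99], [-2.66, 2.66]. Speed limits (rad/s): [2.57, 2.57, 3.14, 3.14, 3.14, 3.14, 3.14].

INTERFACE

Orientations are given as a unit quaternion [w, x, y, z].
In Python, from bench import ctrl gives the robot as it stands.
- The arm moves only by the shell command python3 -m handwheel 'ROWS' [FORCE]. ROWS is text: rows parted by semicolons, each of 7 numbers parted by spaces: the shift along the world's x, y, z in cm, then the turn, a rotation vector about the world's x, y, z in degrees, then the opening, from 0 (shut) to 1 (fully open). A call has 1 to 20 rows; each row shifts and turns the commanded pose from where the row before left it; what a row does not reach is not made up. A row lasts 1/10 s, in which the tool goes at most 50 mm and 8.59 degrees, less where a joint would pass 70% of its speed; a pose out of reach is approached as far as the arm can. A call with a gripper value outside its range is refused whole. The fingers move at their own pace and stop on an object; FORCE is the grip in N (left out, the last holds). Time passes only in rows, so rows that do not move let the fingers close. It gives the time, the measured TCP pose, the force, the opening and the grip force at its end, in the units of the state.
- ctrl.get_obs(): the state, without advancing time (a new reading comes with each control period).
- ctrl.get_image(name): name is "side" or "top"; returns a dict with "image" (420x560x3 uint8, blue, green, red), "camera_matrix" (3x3 intrinsics, pixels), "k1" (the pictures are not rectified: a ray, as slopes to the right and down, at radius r is drawn at 1 + k1 r^2 times it, then the intrinsics apply), "world_from_camera" (4x4, takes a point from camera to world coordinates). Camera axes: x right, y up, looking along -z (the intrinsics and any distortion apply to the point x, -y, -z); pixel columns grow to the right and rows downward; lengths in m; the calibration is good to about 2 mm. A picture is of the moment at which its call begins. There is no depth.
- ctrl.job_done(): hands the job in; it is judged then, once.
The state is a dict: "clock": time; "qpos": joint angles; "joint_vel": joint speeds; "tau": joint torques, N m; "ee_pos": TCP position; "eef_rot": TCP orientation; "contact_force": force on the tool from outside, world axes, zero at the start; "wrist_torque": the same for the moment, N m; "opening": finger opening in m; "grasp_force": force on a finger pad.
Only numpy, scipy, OpenCV 4.12 (cv2) and the standard library are available. Lean on these libraries where they do the work, as an engineer would, in place of code of your own. Each camera call takes 0.05 s, during which the arm holds its last target. There are 200 camera calls.

## Working session

There is one attempt and no reset: what is moved stays moved. The work goes in short steps, Python scripts to look and compute and a shell command to move; the robot and the scene stay as the last step left them, time stands still between calls to the robot, and variables do not carry over. Pictures are saved under pics/ and viewed, at most 10 in all, crops included, and the job is handed in when it is done.

```bash
ls; mkdir -p pics; python3 - <<'E'
from bench import ctrl
import cv2,numpy as np
np.set_printoptions(precision=4,suppress=True)
for n in("side","top"):
    d=ctrl.get_image(n);cv2.imwrite(f"pics/{n}0.png",d["image"]);print(n,d["camera_matrix"],d["k1"],d["world_from_camera"])
print(ctrl.get_obs())
E
```

```text
pics
side [[493.4138   0.     271.6223]
 [  0.     493.4138 209.7199]
 [  0.       0.       1.    ]] -0.049472930818866716 [[ 0.9441  0.1805 -0.276   0.3025]
 [-0.3291  0.5706 -0.7524 -0.6863]
 [ 0.0217  0.8011  0.5981  0.6474]
 [ 0.      0.      0.      1.    ]]
top [[537.0291   0.     274.3167]
 [  0.     537.0291 209.0434]
 [  0.       0.       1.    ]] -0.07012705198004984 [[ 0.0127  0.9827 -0.1846  0.3219]
 [-0.9999  0.0146  0.0087  0.0335]
 [ 0.0112  0.1844  0.9828  1.2904]
 [ 0.      0.      0.      1.    ]]
{'clock': 0.1, 'qpos': array([ 1.1861,  0.4693, -0.0486,  1.5335,  0.0241,  1.141 , -0.0823]), 'joint_vel': array([ 0.0004, -0.0005, -0.001 , -0.003 ,  0.0008, -0.0004,  0.0015]), 'tau': array([  0.0005, -50.917 ,  -0.0808, -23.6829,  -0.0614,   0.0345,
         0.0001]), 'ee_pos': array([ 0.2349, -0.6322,  0.2216]), 'eef_rot': array([-0.0008,  0.9842,  0.177 , -0.0002]), 'contact_force': array([ 0.0605, -0.0423,  0.0676]), 'wrist_torque': array([-0.0067,  0.002 ,  0.0641]), 'grasp_force': 0.0, 'opening': 0.086929509863417}
```

View pics/side0.png

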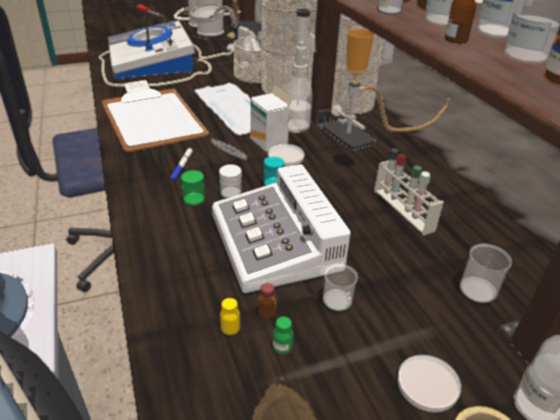

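View pics/top0.png

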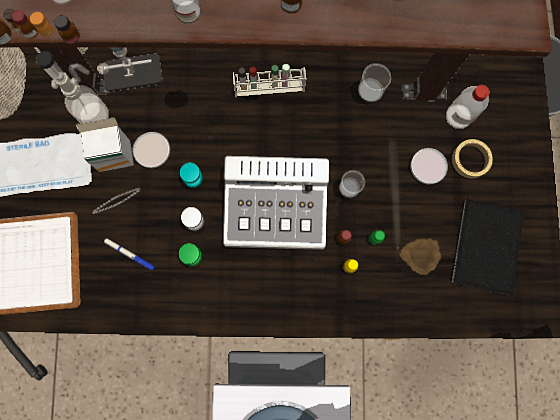

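The side view shows the supply with four white keys near (240,205), (247,219), (254,234) and (262,252). In the top view they are near (244,224), (265,224), (285,225) and (306,225). The jar, vial and beaker are at (191,218), (345,237) and (351,183) in the top view.

```bash
cat > h.py <<'E'
import cv2,numpy as np
from bench import ctrl
np.set_printoptions(precision=4,suppress=True)
def ray(d,px):
    K=d["camera_matrix"];T=d["world_from_camera"]
    p=cv2.undistortPoints(np.array([[px]],float),K,np.array([d["k1"],0,0,0,0.]))[0,0] if 0 else None
    u=(np.array(px,float)-K[:2,2])/np.diag(K)[:2]; s=u.copy()
    for _ in range(20): s=u/(1+d["k1"]*(s@s))
    v=T[:3,:3]@np.array([s[0],-s[1],-1]); return T[:3,3],v/np.linalg.norm(v)
def tri(r1,r2):
    (a,u),(b,v)=r1,r2; st=np.linalg.lstsq(np.c_[u,-v],b-a,rcond=None)[0]
    p,q=a+st[0]*u,b+st[1]*v; return (p+q)/2,np.linalg.norm(p-q)
def plane(r,n,c): a,u=r; return a+u*((c-n@a)/(n@u))
E
sed -i '/undistortPoints/d' h.py
python3 - <<'E'
from h import *
V={}
for n,(x0,y0,x1,y1) in dict(side=(195,160,355,295),top=(215,150,335,255)).items():
    d=ctrl.get_image(n);im=d["image"];s=4
    cv2.imwrite(f"pics/{n}1.png",cv2.resize(im[y0:y1,x0:x1],None,fx=s,fy=s,interpolation=cv2.INTER_CUBIC))
    g=cv2.resize(im.min(2)[y0:y1,x0:x1],None,fx=s,fy=s,interpolation=cv2.INTER_CUBIC)
    for th in (175,205):
        k,l,st,c=cv2.connectedComponentsWithStats((g>th).astype(np.uint8))
        print(n,th)
        for i in range(1,k):
            if 400<st[i,4]<6000: print(st[i]/s,(c[i]+.5)/s-.5+[x0,y0])
E
```

```text
side 175
[ 89.25   0.    14.5    2.75 119.5 ] [290.3766 160.6224]
[ 24.75   5.    21.    12.   802.75] [229.8355 170.5239]
[ 38.5   39.25  13.5    9.75 369.25] [239.8596 203.5419]
[ 44.5   52.25  14.5   11.   422.75] [246.5072 217.316 ]
[ 51.25  67.    15.25  11.5  480.5 ] [253.56  232.209]
[ 59.75  84.5   15.    12.   500.  ] [261.7183 250.023 ]
[126.25 101.75  23.75  12.25 520.5 ] [332.1892 266.8247]
side 205
[ 25.25   5.25  20.25  11.25 707.5 ] [229.833  170.4123]
[ 39.    39.75  12.5    8.75 291.25] [239.8162 203.5319]
[ 45.25  53.    13.25   9.5  332.25] [246.4882 217.3507]
[ 52.    67.75  14.    10.25 381.  ] [253.5984 232.2731]
[ 60.25  85.    14.    11.   410.75] [261.7454 250.0439]
[130.5  104.25  17.5    8.25 160.5 ] [333.4319 266.4143]
top 175
[ 59.    42.75   3.    45.25 155.5 ] [274.9811 214.3979]
[ 38.75  43.     2.25  32.5  103.75] [254.6395 208.2328]
[ 79.75  43.75   2.25  44.5  160.75] [295.4609 215.2972]
[ 25.    68.25   8.5   10.5  335.  ] [243.606  223.0644]
[ 45.75  69.     8.    10.75 327.25] [264.3043 223.7705]
[ 66.25  69.25   8.5   10.5  336.5 ] [285.1137 224.1079]
[ 86.75  70.25   8.5   10.5  331.  ] [305.4858 224.9452]
top 205
[ 25.    68.5    8.25  10.25 311.5 ] [243.6148 223.05  ]
[ 46.    69.     7.75  10.5  305.25] [264.4397 223.696 ]
[ 66.5   69.5    8.25  10.25 318.5 ] [285.2129 224.2162]
[ 87.    70.25   8.    10.25 305.5 ] [305.466 224.938]
```

View pics/side1.png

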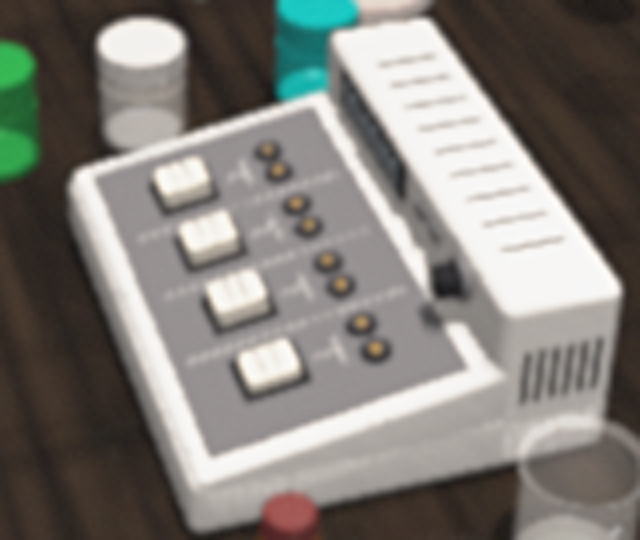

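View pics/top1.png

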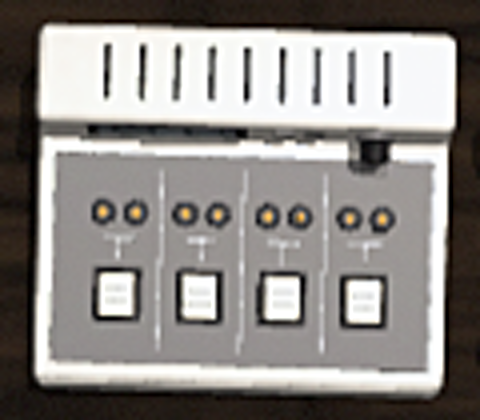

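```bash
python3 - <<'E'
from h import *
S=ctrl.get_image("side");T=ctrl.get_image("top")
s=[[239.84,203.54],[246.5,217.33],[253.58,232.24],[261.73,250.03]]
t=[[243.61,223.06],[264.37,223.73],[285.16,224.16],[305.48,224.94]]
P=np.array([tri(ray(S,a),ray(T,b))[0] for a,b in zip(s,t)])
print(P,[tri(ray(S,a),ray(T,b))[1] for a,b in zip(s,t)],np.linalg.norm(np.diff(P,axis=0),axis=1))
c=P.mean(0);u=np.linalg.svd(P-c)[2][0];u*=np.sign(u[1]);print("centre",c,"row dir",u,"yaw deg",np.degrees(np.arctan2(-u[0],u[1])))
# cast top blobs onto the measured mean height
for b in t:print(plane(ray(T,b),np.array([0,0,1.]),c[2]))
# supply outline: riser rear corners (z .102) and front edge in top view
for px in [(225.4,156),(329,158.5)]:print("riser rear",plane(ray(T,px),np.array([0,0,1.]),.102))
for px in [(224,244),(325.5,246)]:print("front lip",plane(ray(T,px),np.array([0,0,1.]),.040))
from scipy.spatial.transform import Rotation as R
o=ctrl.get_obs();q=o["eef_rot"];M=R.from_quat(q[[1,2,3,0]])
yw=np.arctan2(-u[0],u[1]);t10=np.radians(10)
f=np.array([np.cos(yw),np.sin(yw),0]);n=-np.sin(t10)*f+np.array([0,0,np.cos(t10)])
for sg in(1,-1):
    y=sg*np.cross(u,n)*1.0;z=-n;x=np.cross(y,z);D=R.from_matrix(np.c_[x,y,z])
    print(sg,"total rotvec",np.degrees((D*M.inv()).as_rotvec()),"target q",D.as_quat()[[3,0,1,2]],y)
print("n",n,o["clock"],M.as_matrix())
E
```

```text
[[ 0.5194  0.0934  0.0586]
 [ 0.5186  0.0452  0.059 ]
 [ 0.5181 -0.0031  0.0593]
 [ 0.518  -0.0507  0.0548]] [np.float64(0.0005205198721946287), np.float64(0.0008772945418249638), np.float64(0.00046952783200137515), np.float64(0.0013061731333574953)] [0.0483 0.0482 0.0478]
centre [0.5185 0.0212 0.058 ] row dir [0.0095 0.9997 0.023 ] yaw deg -0.5469490569644535
[0.5192 0.0935 0.058 ]
[0.5184 0.0452 0.058 ]
[ 0.5181 -0.0031  0.058 ]
[ 0.5169 -0.0503  0.058 ]
riser rear [0.6673 0.1368 0.102 ]
riser rear [ 0.6652 -0.1012  0.102 ]
front lip [0.4718 0.1391 0.04  ]
front lip [ 0.4704 -0.0987  0.04  ]
1 total rotvec [-6.1119 -8.737  68.6507] target q [0.0618 0.7092 0.6996 0.0615] [ 0.9845 -0.0134  0.1736]
-1 total rotvec [   9.6017   -6.7121 -110.8432] target q [ 0.0615 -0.6996  0.7092 -0.0618] [-0.9845  0.0134 -0.1736]
n [-0.1736  0.0017  0.9848] 0.3 [[ 0.9374  0.3484 -0.0002]
 [ 0.3484 -0.9374  0.0006]
 [ 0.     -0.0006 -1.    ]]
```

```bash
python3 -m handwheel '1 1 0 -.306 -.437 3.433 0;2 3 0 -.306 -.437 3.433 0;2.4 4 0 -.306 -.437 3.433 0;2.4 4 0 -.306 -.437 3.433 0;2.4 4 0 -.306 -.437 3.433 0;2.4 4 0 -.306 -.437 3.433 0;2.4 4 0 -.306 -.437 3.433 0;2.4 4 0 -.306 -.437 3.433 0;2 4 0 -.306 -.437 3.433 0;2 4 0 -.306 -.437 3.433 0;1 4 0 -.306 -.437 3.433 0;1 4 0 -.306 -.437 3.433 0;1 4 0 -.306 -.437 3.433 0;1 4 0 -.306 -.437 3.433 0;1 4 0 -.306 -.437 3.433 0;.5 4 0 -.306 -.437 3.433 0;.5 4 0 -.306 -.437 3.433 0;.5 4 0 -.306 -.437 3.433 0;.38 3 0 -.306 -.437 3.433 0;0 1.6 0 -.306 -.437 3.433 0'; python3 -m handwheel '0 0 0 0 0 0 0;0 0 0 0 0 0 0'
cat > st.py <<'E'
from h import *
import sys
from scipy.spatial.transform import Rotation as R
# goal: n-standoff (mm) over key k; prints shift in cm and turn in deg
K=np.array([[.5192,.0934,.0605],[.5187,.0453,.0605],[.5180,-.0029,.0605],[.5175,-.0508,.0605]])
n=np.array([-.1736,.0017,.9848]);k,h=int(sys.argv[1])-1,float(sys.argv[2])
o=ctrl.get_obs();D=R.from_quat([.7092,.6996,.0615,.0618]);M=R.from_quat(o["eef_rot"][[1,2,3,0]])
e=o["ee_pos"]-K[k]
print("t",round(o["clock"],2),"shift cm",100*(n*h/1000-e),"turn",np.degrees((D*M.inv()).as_rotvec()),"height mm",1000*n@e,"Fn",n@o["contact_force"],"F",o["contact_force"],"open",o["opening"])
E
python3 st.py 1 20
```

```text
clock: 2.3
ee_pos: [0.518, 0.0965, 0.223]
eef_rot: [0.062, 0.707, 0.702, 0.063]
contact_force: [0.7, 0.5, -0.5]
opening: 0.0003
grasp_force: 0.0
clock: 2.5
ee_pos: [0.5178, 0.0916, 0.2223]
eef_rot: [0.062, 0.71, 0.699, 0.061]
contact_force: [0.2, -1.4, 1.2]
opening: 0.0004
grasp_force: 0.0
t 2.5 shift cm [ -0.2074   0.1806 -14.2106] turn [ 0.0731 -0.0055  0.1188] height mm 159.58184806609424 Fn 1.170009103867561 F [ 0.2085 -1.4373  1.2273] open 0.0004068515475021039
```

```bash
python3 -m handwheel '0 0 -1 0 0 0 0;0 0.1 -2 0 0 0 0;0 .1 -2.5 0 0 0 0;0 0 -2.5 0 0 0 0;0 0 -2.5 0 0 0 0;-.1 0 -2 0 0 0 0;-.1 0 -1.2 0 0 0 0;0 0 -.5 0 0 0 0;0 0 0 0 0 0 0;0 0 0 0 0 0 0;0 0 0 0 0 0 0;0 0 0 0 0 0 0'|tail -4; python3 st.py 1 12
python3 - <<'E'
from h import *
o=[]
for n,(x0,y0,x1,y1) in dict(side=(195,140,335,295),top=(205,150,345,305)).items():
    o.append(cv2.resize(ctrl.get_image(n)["image"][y0:y1,x0:x1],None,fx=2.8,fy=2.8,interpolation=cv2.INTER_CUBIC))
cv2.imwrite("pics/a.png",np.hstack(o))
E
```

```text
eef_rot: [0.063, 0.709, 0.7, 0.062]
contact_force: [-1.2, -0.5, -0.0]
opening: 0.0004
grasp_force: 0.0
t 3.7 shift cm [ 0.0587 -0.194  -0.9052] turn [-0.0012  0.1341 -0.004 ] height mm 21.01943012015776 Fn 0.15999641756989114 F [-1.1869 -0.5367 -0.0458] open 0.0003679854526380398
```

View pics/a.png

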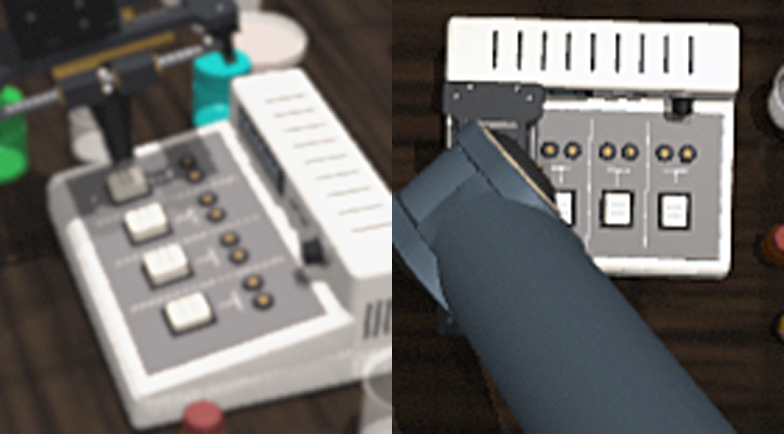

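The fingertips hang squarely over the left key, with the tip at about (120,165) in the left crop. Next I go closer and check how noisy the force reading is.

```bash
python3 -m handwheel '.06 -.19 -.5 0 .13 0 0;.1 0 -.59 0 0 0 0;0 0 0 0 0 0 0;0 0 0 0 0 0 0;0 0 0 0 0 0 0'|sed -n 4p; python3 st.py 1 4;for i in 1 2 3; do python3 -m handwheel '0 0 0 0 0 0 0'>/dev/null; python3 st.py 1 4|sed 's/turn.*height/height/';done
```

```text
contact_force: [-0.1, -0.2, 0.4]
t 4.3 shift cm [ 0.0915 -0.0089 -0.5191] turn [ 0.0018 -0.0918 -0.0194] height mm 9.270731827629556 Fn 0.41164403009374834 F [-0.1015 -0.232   0.4005] open 0.0008584389160429242
t 4.4 shift cm [ 0.0863 -0.0081 -0.5316] height mm 9.38490579490135 Fn -0.14313264534146733 F [-0.1623  0.0488 -0.174 ] open 0.0003030410985926181
t 4.5 shift cm [ 0.0852 -0.0005 -0.5348] height mm 9.414540987241024 Fn -0.5235891785937308 F [ 0.0689  0.6111 -0.5206] open 0.0005018941765160857
t 4.6 shift cm [ 0.086  -0.0008 -0.5374] height mm 9.441748924350206 Fn 0.15121826352425405 F [-0.8075  0.3423  0.0106] open 0.0005406158152554171
```

```bash
python3 -m handwheel '.03 0 -.2 0 0 0 0;.03 0 -.2 0 0 0 0;.03 0 -.17 0 0 0 0;0 0 0 0 0 0 0'>/dev/null; python3 st.py 1 0|sed 's/turn.*height/height/'
python3 -m handwheel '.017 0 -.1 0 0 0 0;0 0 0 0 0 0 0'>/dev/null; python3 st.py 1 0|sed 's/turn.*height/height/'
python3 -m handwheel '.017 0 -.1 0 0 0 0;0 0 0 0 0 0 0'>/dev/null; python3 st.py 1 0|sed 's/turn.*height/height/'
python3 -m handwheel '.017 0 -.1 0 0 0 0;0 0 0 0 0 0 0'>/dev/null; python3 st.py 1 0|sed 's/turn.*height/height/'
```

```text
t 5.0 shift cm [ 0.0915  0.0094 -0.3114] height mm 3.2253147530153057 Fn -0.12642072772901547 F [ 0.4724 -0.3817 -0.0444] open 0.0005284237562448237
t 5.2 shift cm [ 0.0584  0.0019 -0.2356] height mm 2.4218239776200674 Fn -0.13464578093621676 F [-0.9439 -0.3658 -0.3025] open 0.0005264465249560004
t 5.4 shift cm [ 0.0411  0.0046 -0.1408] height mm 1.458354467000371 Fn 0.702309882816612 F [0.3362 0.1986 0.7721] open -0.00010539370528738108
t 5.6 shift cm [ 0.0182  0.0029 -0.0525] height mm 0.5485775851610784 Fn 1.2217657005519624 F [-1.1767  0.0172  1.0332] open 0.0007751716188239522
```

```bash
python3 -m handwheel '0 0 0 0 0 0 0'>/dev/null; python3 st.py 1 0|sed 's/turn.*height/height/'
python3 -m handwheel '.017 0 -.1 0 0 0 0;0 0 0 0 0 0 0'>/dev/null; python3 st.py 1 0|sed 's/turn.*height/height/'
python3 -m handwheel '0 0 0 0 0 0 0'>/dev/null; python3 st.py 1 0|sed 's/turn.*height/height/'
```

```text
t 5.7 shift cm [ 0.0201  0.0022 -0.0566] height mm 0.5923624477780269 Fn 1.4753359458002955 F [-0.0143  0.1867  1.4953] open 0.0005885126932424921
t 5.9 shift cm [0.0021 0.0027 0.0538] height mm -0.525879424498275 Fn 2.412372655743349 F [-1.6438 -0.7277  2.1611] open 0.0004659183505462897
t 6.0 shift cm [-0.0023 -0.0002  0.0475] height mm -0.4713589971852096 Fn 1.9100558977816653 F [-0.5667 -0.3826  1.8403] open 0.0005270453731403732
```

```bash
python3 -m handwheel '.017 0 -.1 0 0 0 0;0 0 0 0 0 0 0'>/dev/null; python3 st.py 1 0|sed 's/turn.*height/height/'
python3 -m handwheel '0 0 0 0 0 0 0'>/dev/null; python3 st.py 1 0|sed 's/turn.*height/height/'
python3 -m handwheel '0 0 .3 0 0 0 0;0 0 .4 0 0 0 0;0 0 .4 0 0 0 0;0 0 0 0 0 0 0'>/dev/null;  python3 st.py 2 6
```

```text
t 6.2 shift cm [-0.019  -0.0003  0.154 ] height mm -1.5496865061764509 Fn 2.2890651007699376 F [-0.4187 -0.6931  2.2518] open -6.290525510906488e-05
t 6.3 shift cm [-0.0185  0.002   0.152 ] height mm -1.5290223707703732 Fn 2.833209073569047 F [-1.4916  0.7456  2.6127] open 0.0005960922684170862
t 6.7 shift cm [-0.2143 -4.8182 -0.4262] turn [-0.0112 -0.0136 -0.005 ] height mm 9.906919275115209 Fn 1.6365821033897345 F [ 0.5679 -0.5008  1.7628] open 0.0003532685838307929
```

Key 1 gives softly: its force rises from about 1.5 to 2.5 N over 2 mm and the tip follows the command, so it is raised. On to key 2.

```bash
python3 -m handwheel '0 -.8 0 0 0 0 0;0 -1.6 0 0 0 0 0;-.1 -1.6 0 0 0 0 0;-.11 -.82 0 0 0 0 0;0 0 -.2 0 0 0 0;0 0 -.2 0 0 0 0;0 0 0 0 0 0 0;0 0 0 0 0 0 0'>/dev/null; python3 st.py 2 0
python3 -m handwheel '.034 0 -.2 0 0 0 0;.017 0 -.1 0 0 0 0;0 0 0 0 0 0 0'>/dev/null; python3 st.py 2 0|sed 's/turn.*height/height/'
```

```text
t 7.5 shift cm [ 0.149  -0.0764 -0.5415] turn [-0.0124 -0.091  -0.0935] height mm 5.592815507131292 Fn 0.34380593155306993 F [-0.4152 -0.2928  0.2764] open 0.00041936483372366956
t 7.8 shift cm [ 0.1065 -0.0033 -0.2263] height mm 2.413119656376786 Fn -0.16663312606614356 F [-0.6198  0.8479 -0.2799] open 0.00030415336656065416
```

```bash
python3 -m handwheel '.017 0 -.1 0 0 0 0;.017 0 -.1 0 0 0 0;0 0 0 0 0 0 0'>/dev/null; python3 st.py 2 0|sed 's/turn.*height/height/'
python3 -m handwheel '.017 0 -.1 0 0 0 0;0 0 0 0 0 0 0'>/dev/null; python3 st.py 2 0|sed 's/turn.*height/height/'
python3 -m handwheel '0 0 0 0 0 0 0'>/dev/null; python3 st.py 2 0|sed 's/turn.*height/height/'
```

```text
t 8.1 shift cm [ 0.0537  0.0066 -0.052 ] height mm 0.6051804636063765 Fn 1.4657080563694145 F [-1.2903 -0.0342  1.2609] open 0.00026827271553589503
t 8.3 shift cm [0.0355 0.0031 0.046 ] height mm -0.39112748042358453 Fn 1.928838773134556 F [-0.3277  0.0782  1.9007] open 0.0004103970462961444
t 8.4 shift cm [0.0366 0.0042 0.0441] height mm -0.37095773124361875 Fn 1.9610559909963412 F [ 0.0256 -0.6628  1.997 ] open 0.00037930913012896607
```

```bash
python3 -m handwheel '.017 0 -.1 0 0 0 0;0 0 0 0 0 0 0;0 0 0 0 0 0 0'>/dev/null; python3 st.py 2 0|sed 's/turn.*height/height/'
python3 -m handwheel '0 0 .3 0 0 0 0;0 0 .4 0 0 0 0;0 0 .4 0 0 0 0;0 -.8 0 0 0 0 0;-.1 -1.6 0 0 0 0 0;-.08 -1.6 0 0 0 0 0;0 -.82 0 0 0 0 0;0 0 -.2 0 0 0 0;0 0 -.2 0 0 0 0;0 0 0 0 0 0 0;0 0 0 0 0 0 0'>/dev/null; python3 st.py 3 0
```

```text
t 8.7 shift cm [0.0191 0.0034 0.1473] height mm -1.4173510335628765 Fn 2.724950051080495 F [-0.0781 -0.3258  2.7538] open 0.0004943749894791656
t 9.8 shift cm [ 0.1399 -0.0726 -0.5396] turn [-0.0091 -0.0949 -0.0929] height mm 5.557856614404819 Fn 0.12271104407687751 F [0.2203 0.8797 0.1619] open 0.0008210122759846898
```

Key 2 is raised as well (2.7 N at h -1.4). Key 3 next.

```bash
python3 -m handwheel '.034 0 -.2 0 0 0 0;.034 0 -.2 0 0 0 0;.017 0 -.1 0 0 0 0;0 0 0 0 0 0 0;0 0 0 0 0 0 0'>/dev/null; python3 st.py 3 0|sed 's/turn.*height/height/'
python3 -m handwheel '.017 0 -.1 0 0 0 0;0 0 0 0 0 0 0;0 0 0 0 0 0 0'>/dev/null; python3 st.py 3 0|sed 's/turn.*height/height/'
```

```text
t 10.3 shift cm [ 0.0462 -0.0211 -0.0559] height mm 0.63090077860568 Fn 1.5111068682011184 F [-0.6566  0.5003  1.4178] open 0.00035807564675820945
t 10.6 shift cm [ 0.0248 -0.0175  0.0431] height mm -0.38096650446784014 Fn 1.9339003375274015 F [0.1403 1.45   1.986 ] open 0.0005169748599796767
```

```bash
python3 -m handwheel '.017 0 -.1 0 0 0 0;0 0 0 0 0 0 0;0 0 0 0 0 0 0'>/dev/null; python3 st.py 3 0|sed 's/turn.*height/height/'
python3 -m handwheel '0 0 .3 0 0 0 0;0 0 .4 0 0 0 0;0 0 .4 0 0 0 0;0 -.8 0 0 0 0 0;-.1 -1.6 0 0 0 0 0;-.08 -1.6 0 0 0 0 0;0 -.79 0 0 0 0 0;0 0 -.2 0 0 0 0;0 0 -.2 0 0 0 0;0 0 0 0 0 0 0;0 0 0 0 0 0 0'>/dev/null; python3 st.py 4 0
python3 -m handwheel '.034 0 -.2 0 0 0 0;.034 0 -.2 0 0 0 0;.017 0 -.1 0 0 0 0;0 0 0 0 0 0 0;0 0 0 0 0 0 0'>/dev/null; python3 st.py 4 0|sed 's/turn.*height/height/'
```

```text
t 10.9 shift cm [ 0.0075 -0.0043  0.1485] height mm -1.448887558662149 Fn 3.3689717223843716 F [-1.185   1.6052  3.2093] open 0.00029997028477193015
t 12.0 shift cm [ 0.1502 -0.0749 -0.5391] turn [-0.0091 -0.0962 -0.0973] height mm 5.571130191310933 Fn -0.6012138299562482 F [ 0.2589  0.0301 -0.5649] open 0.00044743746662283165
t 12.5 shift cm [ 0.0636  0.0069 -0.042 ] height mm 0.5240959277483239 Fn -0.04903404095304066 F [-0.5675  0.1528 -0.1501] open 0.0006008258901376526
```

```bash
python3 -m handwheel '.017 0 -.1 0 0 0 0;.017 0 -.1 0 0 0 0;0 0 0 0 0 0 0;0 0 0 0 0 0 0'>/dev/null; python3 st.py 4 0|sed 's/turn.*height/height/'
for i in 1 2; do :; done
python3 -m handwheel '.017 0 -.1 0 0 0 0;0 0 0 0 0 0 0;0 0 0 0 0 0 0'>/dev/null; python3 st.py 4 0|sed 's/turn.*height/height/'
python3 -m handwheel '.008 0 -.05 0 0 0 0;0 0 0 0 0 0 0;0 0 0 0 0 0 0'>/dev/null; python3 st.py 4 0|sed 's/turn.*height/height/'
```

```text
t 12.9 shift cm [0.0331 0.0158 0.1539] height mm -1.458767179405171 Fn 0.37828864502118076 F [-0.3994  0.2199  0.3133] open 0.00046715502299463335
t 13.2 shift cm [0.0003 0.0152 0.2453] height mm -2.4155710458940436 Fn 0.35926678021208114 F [-0.459  -0.8498  0.2854] open 0.0003127746442869218
t 13.5 shift cm [-0.0061  0.0148  0.2848] height mm -2.8152891265853035 Fn 3.3627652025108627 F [-1.3339 -0.6695  3.1807] open 0.0006278385675891234
```

Key 4 gives no contact until 3.7 mm lower, then resists stiffly with over 3 N, so it is the latched one. All four are now tapped. I lift off, then press it in.

```bash
python3 -m handwheel '-.034 0 .2 0 0 0 0;-.05 0 .3 0 0 0 0;0 0 0 0 0 0 0;.034 0 -.2 0 0 0 0;.05 0 -.3 0 0 0 0;.017 0 -.1 0 0 0 0;.017 0 -.1 0 0 0 0;.017 0 -.1 0 0 0 0;0 0 0 0 0 0 0;0 0 0 0 0 0 0'>/dev/null; python3 st.py 4 0|sed 's/turn.*height/height/'
python3 -m handwheel '.008 0 -.05 0 0 0 0;0 0 0 0 0 0 0;0 0 0 0 0 0 0'>/dev/null; python3 st.py 4 0|sed 's/turn.*height/height/'
```

```text
t 14.5 shift cm [-0.0535  0.0213  0.5956] height mm -5.9591318777250315 Fn 4.856867064014799 F [-1.1502 -1.4299  4.7315] open 0.00030087115616574914
t 14.8 shift cm [-0.0629  0.0192  0.6464] height mm -6.474822816192293 Fn 4.4374029664688335 F [-0.982   0.1136  4.3326] open 0.0001662029395862884
```

```bash
python3 -m handwheel '.008 0 -.05 0 0 0 0;0 0 0 0 0 0 0;0 0 0 0 0 0 0'>/dev/null; python3 st.py 4 0|sed 's/turn.*height/height/'
python3 -m handwheel '.005 0 -.03 0 0 0 0;0 0 0 0 0 0 0;0 0 0 0 0 0 0'>/dev/null; python3 st.py 4 0|sed 's/turn.*height/height/'
```

```text
t 15.1 shift cm [-0.067   0.0227  0.6724] height mm -6.737962269659326 Fn 8.004349149161476 F [-2.7806 -1.1571  7.6397] open 0.000679864067969645
t 15.4 shift cm [-0.0686  0.0217  0.6784] height mm -6.799860421174994 Fn 10.865253799723822 F [-3.4909 -0.4555 10.4184] open 0.0004617206323318714
```

Bottom stop reached: the force rises stiffly and the depth is about 8 mm. I release along the normal and retreat upward.

```bash
python3 -m handwheel '-.02 0 .1 0 0 0 0;-.034 0 .2 0 0 0 0;-.05 0 .3 0 0 0 0;-.07 0 .4 0 0 0 0;-.1 0 .6 0 0 0 0;0 0 1.5 0 0 0 0;0 0 2.5 0 0 0 0;0 -1 3 0 0 0 0;0 -3 3 0 0 0 0;0 -4 2 0 0 0 0;-.5 -4 1 0 0 0 0;-.5 -4 0 0 0 0 0;-.5 -4 0 0 0 0 0;-1 -4 0 0 0 0 0;-1 -4 0 0 0 0 0;-1 -4 0 0 0 0 0;-1 -3 0 0 0 0 0;0 -1 0 0 0 0 0;0 0 0 0 0 0 0;0 0 0 0 0 0 0'
python3 - <<'E'
from h import *
o=[];C={}
for n,(x0,y0,x1,y1) in dict(side=(195,140,335,295),top=(205,150,345,305)).items():
    d=ctrl.get_image(n);im=d["image"]
    o.append(cv2.resize(im[y0:y1,x0:x1],None,fx=2.8,fy=2.8,interpolation=cv2.INTER_CUBIC))
    x0,y0,x1,y1=dict(side=(195,160,355,295),top=(215,150,335,255))[n];s=4
    g=cv2.resize(im.min(2)[y0:y1,x0:x1],None,fx=s,fy=s,interpolation=cv2.INTER_CUBIC)
    k,l,st,c=cv2.connectedComponentsWithStats((g>190).astype(np.uint8))
    C[n]=(d,[(c[i]+.5)/s-.5+[x0,y0] for i in range(1,k) if 900<st[i,4]<2200 and 6*s<st[i,2]<17*s and st[i,3]>8*s])
cv2.imwrite("pics/b.png",np.hstack(o))
print(C["side"][1],C["top"][1])
for a,b in zip(C["side"][1],C["top"][1]):print(tri(ray(C["side"][0],a),ray(C["top"][0],b)))
E
```

```text
clock: 17.4
ee_pos: [0.4613, -0.4088, 0.1992]
eef_rot: [0.061, 0.708, 0.701, 0.062]
contact_force: [0.2, 0.0, -0.2]
opening: 0.0005
grasp_force: 0.0
[array([239.2501, 203.8306]), array([243.2316, 232.5209])] [array([243.551 , 223.0905]), array([264.3867, 223.7677]), array([285.1533, 224.1259]), array([305.5701, 224.817 ])]
(array([0.5188, 0.0937, 0.058 ]), np.float64(0.0006735766866216371))
(array([0.5182, 0.0464, 0.0216]), np.float64(0.01164073764743401))
```

View pics/b.png

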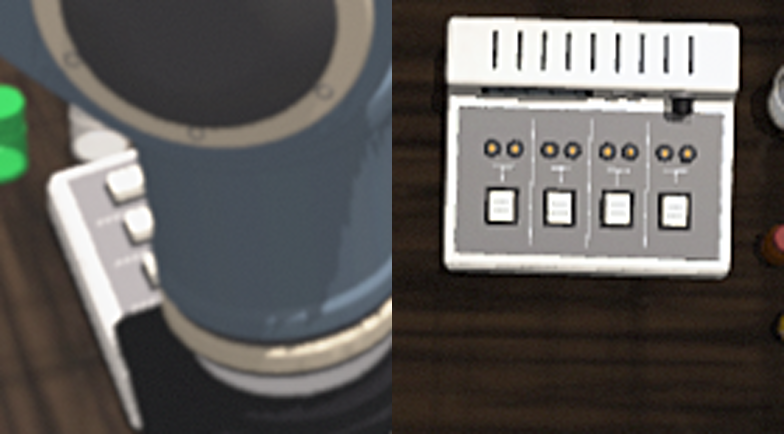

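The arm hides the keys in the side view, so I swing it further right for a clear look.

```bash
python3 -m handwheel '-1 -2 .2 0 0 -2 0;-2 -3.5 .2 0 0 -4 0;-2 -3.5 .2 0 0 -4 0;-2 -3.5 .2 0 0 -4 0;-2.5 -3.5 .2 0 0 -4 0;-2.5 -2.5 .2 0 0 -4 0;-2.5 -2 .2 0 0 -4 0;-2.5 -1 0 0 0 -4 0;-2 -1 0 0 0 -4 0;-1 0 0 0 0 -4 0;0 0 0 0 0 0 0;0 0 0 0 0 0 0;0 0 0 0 0 0 0'
python3 - <<'E'
from h import *
o=[];C={}
for n,(x0,y0,x1,y1) in dict(side=(195,160,355,295),top=(215,150,335,255)).items():
    d=ctrl.get_image(n);im=d["image"];s=4
    if n=="side":cv2.imwrite("pics/c.png",im)
    g=cv2.resize(im.min(2)[y0:y1,x0:x1],None,fx=s,fy=s,interpolation=cv2.INTER_CUBIC)
    k,l,st,c=cv2.connectedComponentsWithStats((g>190).astype(np.uint8))
    C[n]=(d,[(c[i]+.5)/s-.5+[x0,y0] for i in range(1,k) if 900<st[i,4]<2200 and 6*s<st[i,2]<17*s and st[i,3]>8*s])
print(C["side"][1],C["top"][1])
for a,b in zip(C["side"][1],C["top"][1]):print(tri(ray(C["side"][0],a),ray(C["top"][0],b)))
E
```

```text
clock: 18.8
ee_pos: [0.2617, -0.6351, 0.2134]
eef_rot: [0.078, 0.898, 0.432, 0.038]
contact_force: [0.1, 0.5, 0.1]
opening: 0.0005
grasp_force: 0.0
[array([239.8341, 203.5344]), array([246.4873, 217.338 ]), array([253.5902, 232.2436]), array([261.2081, 248.4901])] [array([243.5588, 223.0741]), array([264.3901, 223.7658]), array([285.1558, 224.1341]), array([305.5907, 224.8206])]
(array([0.5194, 0.0935, 0.0586]), np.float64(0.000564077717539458))
(array([0.5186, 0.0451, 0.059 ]), np.float64(0.0009232828726724144))
(array([ 0.5181, -0.0031,  0.0593]), np.float64(0.0004294136749443291))
(array([ 0.5174, -0.0506,  0.0587]), np.float64(0.0006415378216025784))
```

View pics/c.png

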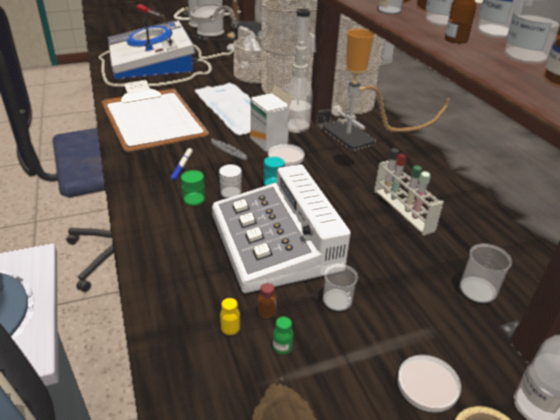

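The view is clear and the arm is away from everything. All four keys stand at about 59 mm; key 4, at (261,248), rose from 54.8 to 58.7 mm. The jar (231,180), vial (267,300) and beaker (340,287) are where they were.

```bash
python3 -c "
from bench import ctrl
print(ctrl.job_done())"
```

```text
the job is handed in; nothing more can be done
None
```

The far-right key was the latched one: I tapped all four from left to right, pressed it right in, and it sprang up, so all four keys now stand fully raised and the jar, vial and beaker are where they were.

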